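Turn the bean board over onto the filling stand

TASK

The washed bean board leans in the drying rack with its pocketed face hidden underneath. Take it out, turn it over and set it on the raised flap of the filling stand, lower edge against the flap's ledge and smooth face against the flap, pockets showing, and let go; only then push the flap down until it lies fully flat, with the board lying on it, pockets up, still against the ledge and between the side lips. Leave the other things on the table where they are.

Things in the scene. Friction and masses are not known exactly. Their poses are not given: they have to be found in the camera images.
- board: Bean board: aluminium plate 150 x 110 x 9 mm, 0.28 kg; one face smooth, the other with 5 x 4 rectangular pockets. Origin at its centre; x along the 150 mm, y along the 110 mm (in the rack, +y points up the slope to the free upper long edge), z out of the SMOOTH face: the pockets look to -z. Starts in the rack, smooth face up and outward.
- pockets (a point): Centre of the pocketed face of the board, 4.5 mm from the board's origin along -z; axes as the board's.
- rack: Steel drying rack, fixed, base 170 x 110 mm. Origin on the table under the ledge's inner corner (22 mm high); x along the ledge, y horizontal, the way the board leans back, z up. The board leans 35 degrees from vertical, lower edge on the 22 mm deep ledge; two 16 mm slats at x = -52 and 52 mm carry its lower 68 mm, its upper 42 mm is free on both sides. End stops at x = -85, 85 mm.
- stand: Filling stand, white base plate 200 x 190 x 8 mm, fixed. Origin on the table under the flap's hinge; the hinge axis is x, 40 mm above the table; the flap lies from the hinge towards -y when flat. Two 32 mm high rubber-topped rests stand on it under the arms' ends.
- flap (a joint): Angle of the flap above level (rad): starts at 0.85 to 1.05, 0 is flat. Stiff: stays where left; 4 to 6 N on an arm's end moves it. U-shaped steel plate 6 mm thick, 180 mm wide: root 30 mm deep at the hinge, two arms 45 mm wide, 148 mm long from the hinge, 90 mm open gap between them. Ledge 14 mm high at the hinge; side lips 12 mm high, 170 mm apart, along the first 102 mm.
- flap_seat (a point): Point on the flap's upper surface where the middle of the seated board's lower face belongs: 55 mm from the ledge's inner face (which is at the hinge axis), midway between the lips. Moves with the flap: x along the hinge, y along the flap towards the ledge, z out of its upper surface. The seated board's pocketed face is 9 mm above it.
- flap_end (a point): Point on the upper surface of the arm at -x, 136 mm from the hinge axis and 67.5 mm from the flap's middle, beyond the seated board's edge: press here to lower the flap. Axes as the flap_seat's. Ends 40 mm above the table when flat.
- cup: Bystander: steel cup, 64 mm wide, 60 mm high, standing between rack and stand; origin under its centre.
- bowl: Bystander: steel bowl, 120 mm wide, 50 mm high; origin under its centre.
- jar: Bystander: brown-filled jar, 70 mm wide, 110 mm high; origin under its centre.
- brush: Bystander: brush lying on the table.
- spatula: Bystander: spatula lying on the table.
- caddy: Bystander: white box 90 x 60 x 50 mm; origin under its centre.
Not all that is in view belongs to the job. Leave any red or turquoise look-alike of the board alone.

How it is judged:
By the outcome, as a careful person would: the job done as asked, in the order asked, and still so for the second after the job is handed in, with the robot touching nothing.
It also fails if it takes over 53 s, if anything falls off the work surface, if the arm or the gripper's body presses on something with over 40 N, if the wrist force passes 120 N, or if a joint passes its speed limit or range.

ROBOT

A 6-joint arm with a two-finger parallel gripper is mounted at the origin on the work surface. World frame = base frame: x ahead of the robot, y to its left, z up, the work surface at z = 0. Lengths are in m, angles in rad, forces in N, time in s.
With the tool pointing down it reaches from about 0.275 to 0.725 m from the base axis. Payload 5.6 kg.
Tool frame: the origin (TCP) lies at the very end of the fingers, on their centre line; the grasp point (between the pads) lies robot.pinch_z behind it (robot.pinch_z is the distance from the TCP to the grasp point, in m); y points along the fingers, z is the direction in which the jaws open and shut, and the axes are right-handed (so a half turn about y gives the same grasp; the last joint's range is limited). The gripper opens to 85 mm and grips with 20 to 120 N. Pads are 22 mm wide; open, the fingers measure 114 mm over their backs; the gripper's body (76 mm by 85 mm) begins 54 mm behind the grasp point. The pads swing forward as they close: fully open they stand 13 mm farther back than shut.
Start: joints at [1.427, 0.255, 0.108, 0, -1.424, -0.285], TCP at [0.229, 0.5, 0.231] pointing down, gripper open.
Joint ranges: [-2.95, 2.95], [-1.21, 1.97], [-1.09, 1.5], [-2.87, 1.71], [-2.94, -0.07], [-3.05, 3.05]. Speed limits (rad/s): [2.57, 2.57, 3.14, 3.14, 3.14, 3.14].

INTERFACE

Orientations are given as a rotation vector (axis times angle).
In Python, from station import robot, eyes, finish_job gives the robot as it stands.
- The arm moves only by the tool arm_command, never from a script. Its argument "commands" is a list that holds one entry, the list of rows, each a list of 5 numbers: the closure, from 0 (fully open) to 1 (shut), then the shift along the tool's x, y, z in m, then the turn about the tool's y in rad. A call has 1 to 20 rows; each row shifts and turns the commanded pose from where the row before left it, along the tool's axes as they then stand; what a row does not reach is not made up. A row lasts 1/10 s, in which the tool goes at most 50 mm and 8.59 degrees, less where a joint would pass 70% of its speed; a pose out of reach is approached as far as the arm can. A call with a gripper value outside its range is refused whole. The fingers move at their own pace and stop on an object; "grip_force" is the grip in N (left out, the last holds). Time passes only in rows, so rows that do not move let the fingers close. It gives the time, the measured TCP pose, the force and the opening at its end, in the units of the state.
- robot.sense(): the state, without advancing time (a new reading comes with each control period).
- eyes.capture(name): name is "side" or "top"; returns a dict with "image" (400x640x3 uint8, red, green, blue), "camera_matrix" (3x3 intrinsics, pixels), "T" (4x4, takes a point from camera to world coordinates). Camera axes: x right, y up, looking along -z (the intrinsics and any distortion apply to the point x, -y, -z); pixel columns grow to the right and rows downward; lengths in m; the calibration is good to about 2 mm. A picture is of the moment at which its call begins. There is no depth.
- finish_job(): hands the job in, once; it reports no verdict.
The state is a dict: "t": time; "joints": joint angles; "joint_vel": joint speeds; "joint_efforts": joint torques, N m; "position": TCP position; "orientation": TCP orientation; "contact_force": force on the tool from outside, world axes, zero at the start; "torque": the same for the moment, N m; "gripper_width": opening from 0.0 (shut) to 1.0 (fully open).
Only numpy, scipy, OpenCV 4.12 (cv2) and the standard library are available. Lean on these libraries where they do the work, as an engineer would, in place of code of your own. Each camera call takes 0.05 s, during which the arm holds its last target. There are 200 camera calls.

## Working session

There is one attempt and no reset: what is moved stays moved. The work goes in short steps, Python scripts to look and compute and a tool call to move; the robot and the scene stay as the last step left them, time stands still between calls to the robot, and variables do not carry over. Pictures are saved under pics/ and viewed, about 8 in all and at most 12, crops included, and the job is handed in when it is done.

Besides the shell and the picture viewer there is one more tool, called as name(argument=value, ...), one argument or row to a line, values as JSON. arm_command: Moves the arm, as the interface text tells. Its arguments: {"type":"object","properties":{"commands":{"type":"array","items":{"type":"array","items":{"type":"array","items":{"type":"number"}}}},"grip_force":{"type":"number"}},"required":["commands"]}

```bash
ls; mkdir -p pics; python3 - <<'E'
from station import robot, eyes
import cv2,numpy as np
np.set_printoptions(precision=4,suppress=True)
for n in("side","top"):
    c=eyes.capture(n); cv2.imwrite(f"pics/{n}0.png",c["image"][:,:,::-1]); print(n,c["camera_matrix"],c["T"],[k for k in c])
    np.savez(f"{n}0.npz",**{k:c[k] for k in("image","camera_matrix","T")})
print(robot.sense(), robot.pinch_z)
E
```

```text
pics
side [[441.2811   0.     317.6363]
 [  0.     441.2811 198.5762]
 [  0.       0.       1.    ]] [[ 0.7653  0.4814 -0.4272  0.0291]
 [-0.6434  0.591  -0.4866 -0.521 ]
 [ 0.0182  0.6473  0.762   0.9277]
 [ 0.      0.      0.      1.    ]] ['image', 'camera_matrix', 'T']
top [[377.8881   0.     324.6562]
 [  0.     377.8881 202.0041]
 [  0.       0.       1.    ]] [[ 0.0205  0.9953 -0.0946  0.4007]
 [-0.9996  0.0222  0.0176  0.0193]
 [ 0.0197  0.0942  0.9954  1.2676]
 [ 0.      0.      0.      1.    ]] ['image', 'camera_matrix', 'T']
{'t': 0.1, 'joints': array([ 1.4266,  0.2557,  0.1072, -0.0004, -1.4239, -0.2846]), 'joint_vel': array([-0.0014, -0.0018,  0.0033,  0.0003, -0.0002,  0.0001]), 'joint_efforts': array([ -0.0018, -38.7603,  23.8471,   5.3778,  -0.0038,   0.    ]), 'position': array([0.2284, 0.4998, 0.2305]), 'orientation': array([-0.4318, -1.9826,  1.986 ]), 'contact_force': array([ 0.4473,  0.1952, -0.9416]), 'torque': array([-0.0048,  0.0523,  0.0084]), 'gripper_width': 0.999780590337139} 0.0187
```

View pics/side0.png

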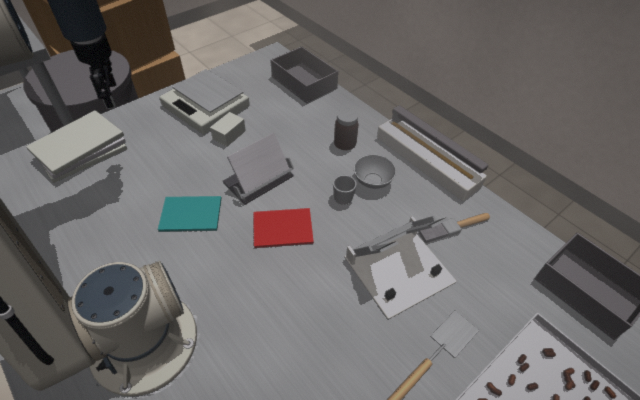

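View pics/top0.png

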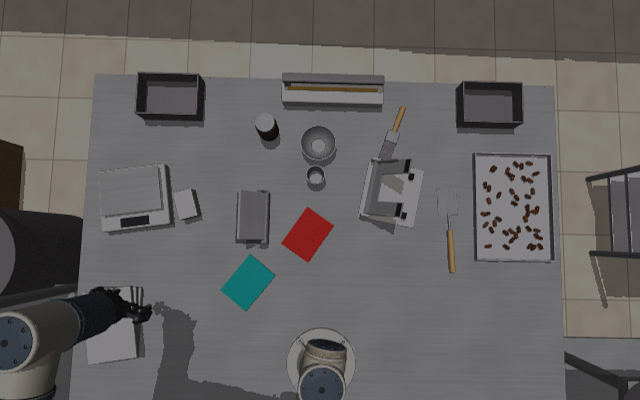

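The board is the grey plate leaning in the rack, side (258,165) and top (253,217). Things that could be mistaken for it:
- Red plate: side (283,227)
- Turquoise plate: side (190,213)
- Scale: side (205,100)
- White stack of plates: side (78,143)

By the description I choose the grey leaning one. Next is one close crop of the rack and stand in both views.

```bash
cat > h.py <<'E'
import numpy as np,cv2
np.set_printoptions(precision=4,suppress=True)
def load(n): d=np.load(n+".npz"); return {k:d[k] for k in d}
def snap(name,tag):
    from station import eyes
    c=eyes.capture(name); np.savez(tag+".npz",image=c["image"],camera_matrix=c["camera_matrix"],T=c["T"]); return c
def ray(c,px):
    K,T=c["camera_matrix"],c["T"]; d=np.linalg.inv(K)@[px[0],px[1],1]; d=T[:3,:3]@[d[0],-d[1],-d[2]]
    return T[:3,3],d/np.linalg.norm(d)
def onz(c,px,z):
    o,d=ray(c,px); return o+d*(z-o[2])/d[2]
def tri(c1,p1,c2,p2):
    o1,d1=ray(c1,p1);o2,d2=ray(c2,p2)
    s=np.linalg.lstsq(np.c_[d1,-d2],o2-o1,rcond=None)[0]; a=o1+s[0]*d1;b=o2+s[1]*d2
    return (a+b)/2,np.linalg.norm(a-b)
def proj(c,P):
    p=np.linalg.inv(c["T"])@np.r_[P,1]; q=c["camera_matrix"]@[p[0],-p[1],-p[2]]; return q[:2]/q[2]
def crop(im,x,y,w,h,s):
    return cv2.resize(im[y:y+h,x:x+w,::-1],None,fx=s,fy=s,interpolation=cv2.INTER_CUBIC)
def save(n,img,gain=1.6):
    cv2.imwrite(f"pics/{n}.png",np.clip(img.astype(float)*gain,0,255).astype(np.uint8))
E
python3 - <<'E'
from h import *
s,t=load("side0")["image"],load("top0")["image"]
a=np.vstack([np.hstack([crop(s,215,128,90,80,4.4),crop(s,335,205,130,116,3.04)[:352]]),np.hstack([crop(t,225,180,60,45+25,6.6)[:250*2],crop(t,352,148,80,70,4.95)])]) if 0 else None
g=[crop(s,212,130,90,75,4.4),crop(s,340,208,130,108,1),crop(t,226,180,60,75,1),crop(t,354,150,74,80,1)]
g=[cv2.resize(x,z,interpolation=cv2.INTER_CUBIC) for x,z in zip(g,[(396,330),(396,329),(216,270),(250,270)])]
top=np.hstack([g[0],cv2.resize(g[1],(397,330))]); bot=np.hstack([g[2],g[3]]); bot=np.hstack([bot,np.zeros((270,top.shape[1]-bot.shape[1],3),np.uint8)])
save("crop0",np.vstack([top,bot]))
E
```

```text
(no output)
```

View pics/crop0.png

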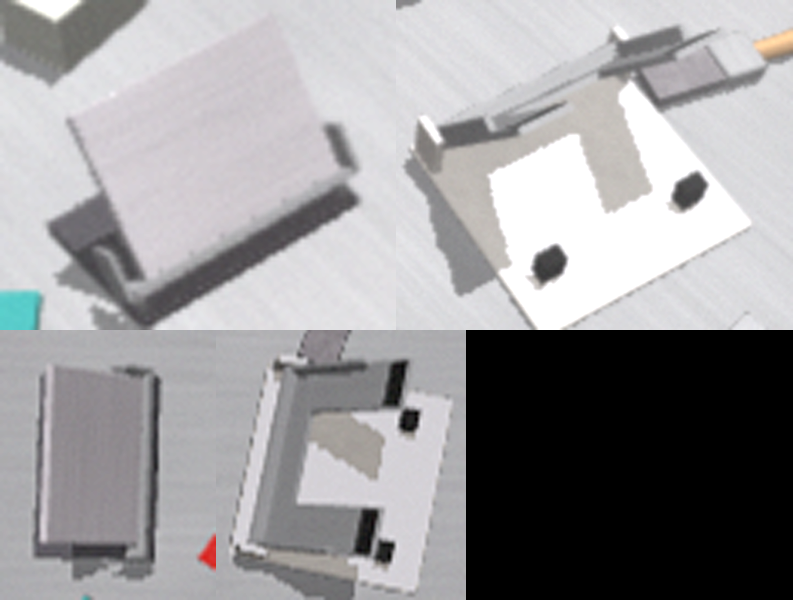

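```bash
python3 - <<'E'
from h import *
from scipy.spatial.transform import Rotation as R
from station import robot
S,T=load("side0"),load("top0")
sp1=lambda x,y:(212+x/4.4-.4,130+y/4.4-.4); sp2=lambda x,y:(340+(x-396)/3.054-.35,208+y/3.056-.35)
tp1=lambda x,y:(226+x/3.6-.35,180+(y-330)/3.6-.35); tp2=lambda x,y:(354+(x-216)/3.378-.35,150+(y-330)/3.375-.35)
print("board top corners lowx,highx")
for a,b in(((68,120),(42,543)),((272,18),(50,366))):
    print(tri(S,sp1(*a),T,tp1(*b)), onz(S,sp1(*a),.117), onz(T,tp1(*b),.117))
print("rests lowx,highx", [ (tri(S,sp2(*a),T,tp2(*b)),onz(T,tp2(*b),.035)) for a,b in(((549,260),(384,550)),((688,188),(408,419)))])
print("base plate corners right (T)",[onz(T,tp2(*p),.008) for p in((450,398),(415,592))])
print("base side corners (S)",[onz(S,sp2(*p),.008) for p in((540,328),(750,222))])
print("hinge bracket tops",[tri(S,sp2(*a),T,tp2(*b)) for a,b in(((430,125),(237,548)),((618,32),(278,364)))])
H=[onz(T,tp2(*p),.04) for p in((237,548),(278,364))]; print("left strip at z=.04",H)
for p in((407,362),(397,406),(378,508),(371,555)): print("tip z .155,.165",onz(T,tp2(*p),.155),onz(T,tp2(*p),.165))
# blobs of dark rests
im=T["image"].max(2); m=(im<40).astype(np.uint8); n,l,st,ce=cv2.connectedComponentsWithStats(m)
print([ (ce[i],st[i]) for i in range(1,n) if 350<ce[i][0]<430 and 140<ce[i][1]<235 and st[i][4]>8])
print(R.from_rotvec(robot.sense()["orientation"]).as_matrix())
E
```

```text
board top corners lowx,highx
(array([0.3936, 0.2606, 0.1121]), np.float64(0.002349949176061332)) [0.3923 0.2551 0.117 ] [0.3926 0.2602 0.117 ]
(array([0.544 , 0.2607, 0.1091]), np.float64(0.002268753574639856)) [0.54   0.2525 0.117 ] [0.5421 0.2597 0.117 ]
rests lowx,highx [((array([ 0.4819, -0.2639,  0.0244]), np.float64(0.0002697652508425028)), array([ 0.4813, -0.2616,  0.035 ])), ((array([ 0.613 , -0.2886,  0.0209]), np.float64(1.573928990673878e-05)), array([ 0.6106, -0.2851,  0.035 ]))]
base plate corners right (T) [array([ 0.6376, -0.3342,  0.008 ]), array([ 0.4421, -0.2986,  0.008 ])]
base side corners (S) [array([ 0.4447, -0.2936,  0.008 ]), array([ 0.6351, -0.3362,  0.008 ])]
hinge bracket tops [(array([ 0.484 , -0.1216,  0.0375]), np.float64(0.010353292942936302)), (array([ 0.6629, -0.158 ,  0.0478]), np.float64(0.008706031778838504))]
left strip at z=.04 [array([ 0.4798, -0.118 ,  0.04  ]), array([ 0.6613, -0.1561,  0.04  ])]
tip z .155,.165 [ 0.6415 -0.2547  0.155 ] [ 0.6393 -0.2522  0.165 ]
tip z .155,.165 [ 0.6016 -0.2457  0.155 ] [ 0.5998 -0.2433  0.165 ]
tip z .155,.165 [ 0.5104 -0.2289  0.155 ] [ 0.5094 -0.2267  0.165 ]
tip z .155,.165 [ 0.4688 -0.2228  0.155 ] [ 0.4682 -0.2206  0.165 ]
[(array([406.7059, 165.4118]), array([404, 159,   6,  13,  51], dtype=int32)), (array([410.9259, 176.4444]), array([409, 174,   5,   6,  27], dtype=int32)), (array([398.0526, 209.1579]), array([395, 203,   7,  13,  57], dtype=int32)), (array([403.3913, 215.3478]), array([401, 213,   5,   6,  23], dtype=int32))]
[[-0.9094 -0.0007 -0.4158]
 [ 0.4158 -0.0016 -0.9094]
 [-0.     -1.      0.0017]]
```

Picture 3 confirms it: the grey plain plate, smooth face up, leans in the rack with its upper edge toward +y. Its upper corners are at side (227,157) and (274,134). The flap is raised and hinged on its +y side, with the rests at top (411,176) and (403,215).

| Thing | Position (m) | Yaw / angle |
|---|---|---|
| Board upper edge middle | (0.468, 0.259, 0.115) | rack yaw about 0 |
| Hinge | about (0.571, -0.142) | stand yaw about -10.8° |
| Flap | – | about 0.87 rad |

The tool can only yaw. So I will bring the board upright in the rack, carry it vertical, and lean it the other way on the flap.

arm_command(
  commands=[
    [[0,0,0,0,-0.143],[0,0,0,0,-0.143],[0,0,0,0,-0.143],[0,-0.024,0,0.025,0],[0,-0.024,0,0.025,0],[0,-0.024,0,0.025,0],[0,-0.024,0,0.025,0],[0,-0.024,0,0.025,0],[0,-0.024,0,0.025,0],[0,-0.024,0,0.025,0],[0,-0.024,0,0.025,0],[0,-0.024,0,0.025,0],[0,-0.024,0,0.025,0],[0,0,0,0,0]],
  ],
  grip_force=30,
)

```text
t: 1.5
position: [0.4704, 0.2475, 0.2306]
orientation: [-0.003, -2.217, 2.221]
contact_force: [-0.4, 0.5, -2.0]
gripper_width: 0.999
```

arm_command(
  commands=[
    [[0,0,0.03,0,0],[0,0,0.03,0,0],[0,0,0.03,0,0],[0,0,0.01,0,0],[0,0,0,0,0]],
  ],
)

```text
t: 2.0
position: [0.4678, 0.2498, 0.13]
orientation: [0.003, -2.218, 2.223]
contact_force: [0.3, 0.1, -0.0]
gripper_width: 0.997
```

```bash
python3 - <<'E'
from h import *
s=snap("side","s1")["image"];t=snap("top","t1")["image"]
save("c1",np.hstack([crop(s,205,90,115,125,3.4),crop(t,215,160,90,96,4.427)[:425]]))
E
```

```text
(no output)
```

View pics/c1.png

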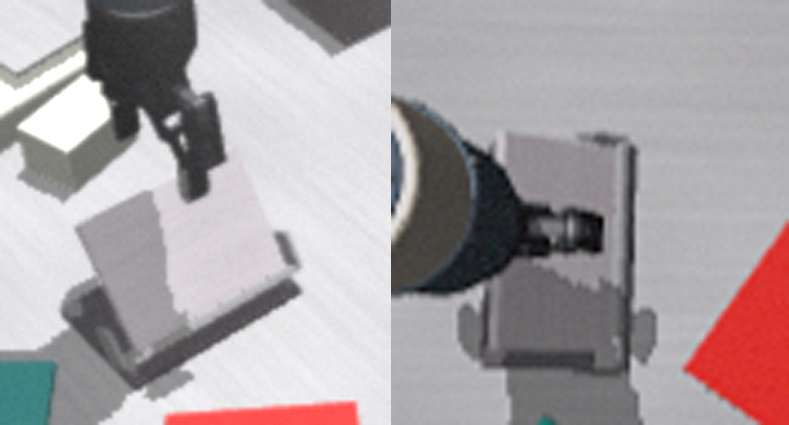

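The open fingers straddle the board's upper edge: front finger tip at crop (193,190), upper edge just behind it, back finger at (125,125). Next I descend, then bring the board upright with the back finger.

arm_command(
  commands=[
    [[0,0,0.02,0,0],[0,0,0.02,0,0],[0,0,0.01,0,0],[0.2,0,0,0,0],[0.35,0,0,0,0],[0.4,0,0,0,0],[0.4,0,0,0,0],[0.4,0,0,0,0]],
  ],
)

```text
t: 2.9
position: [0.469, 0.2505, 0.0819]
orientation: [0.001, 2.222, -2.22]
contact_force: [1.0, 0.1, 0.5]
gripper_width: 0.603
```

arm_command(
  commands=[
    [[0.42,0,-0.001,0.004,0],[0.44,0,-0.001,0.004,0],[0.46,0,-0.001,0.004,0],[0.48,0,-0.001,0.004,0],[0.5,0,-0.001,0.004,0],[0.52,0,-0.001,0.004,0],[0.54,0,-0.001,0.004,0],[0.56,0,-0.001,0.004,0],[0.58,0,-0.001,0.004,0],[0.6,0,-0.001,0.004,0]],
  ],
)

```text
t: 3.9
position: [0.4685, 0.2097, 0.0912]
orientation: [0.001, -2.221, 2.222]
contact_force: [-0.3, 0.4, 0.4]
gripper_width: 0.4
```

```bash
python3 - <<'E'
from h import *
s=snap("side","s2")["image"];t=snap("top","t2")["image"]
save("c2",np.hstack([crop(s,205,90,115,125,3.4),crop(t,215,160,90,96,4.427)[:425]]))
E
```

```text
(no output)
```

View pics/c2.png

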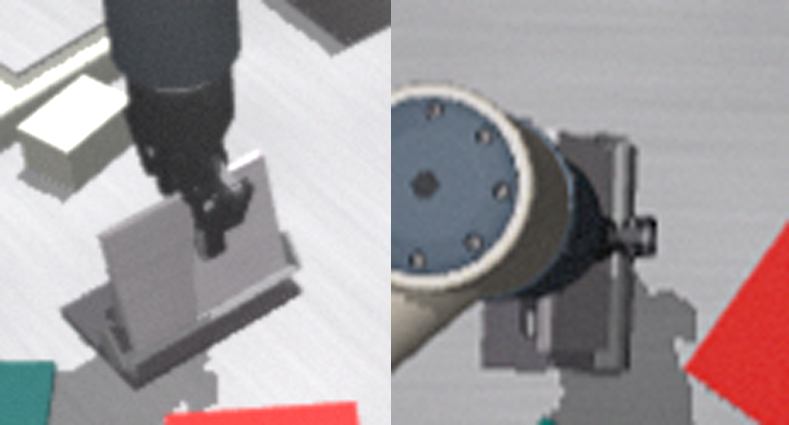

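The board follows upright: its upper edge runs from side crop (103,232) to (262,152), still inside the ledge. I continue, then grip.

arm_command(
  commands=[
    [[0.64,0,-0.001,0.003,0],[0.68,0,-0.001,0.003,0],[0.72,0,-0.001,0.002,0],[0.76,0,-0.001,0.002,0],[0.8,0,0,0.002,0],[0.85,0,0,0,0],[1,0,0,0,0],[1,0,0,0,0],[1,0,0,0,0],[1,0,0,0,0]],
  ],
  grip_force=50,
)

```text
t: 5.0
position: [0.4689, 0.1989, 0.0955]
orientation: [0.0, 2.222, -2.22]
contact_force: [-1.0, 4.5, 1.3]
gripper_width: 0.096
```

arm_command(
  commands=[
    [[1,0,-0.01,0,0],[1,0,-0.02,0,0],[1,0,-0.03,0,0],[1,0,-0.03,0,0],[1,0,-0.03,0,0],[1,0,-0.02,0,0],[1,0,0,0,0]],
  ],
  grip_force=60,
)

```text
t: 5.7
position: [0.4698, 0.1981, 0.2383]
orientation: [0.005, 2.221, -2.218]
contact_force: [0.7, 0.7, -3.0]
gripper_width: 0.097
```

```bash
python3 - <<'E'
from h import *
s=snap("side","s3")["image"];t=snap("top","t3")["image"]
save("c3",np.hstack([crop(s,205,60,130,130,3),crop(t,215,160,90,96,4.427)[:390]]))
E
```

```text
(no output)
```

View pics/c3.png

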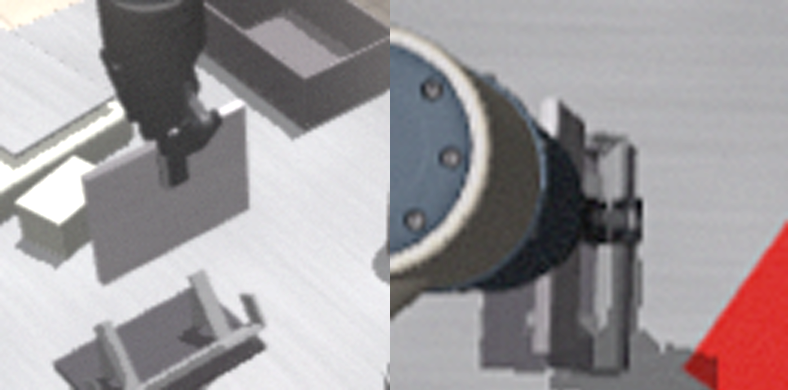

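The board is held upright and clear of the rack: smooth-face corners at side crop (85,178), (247,102), (247,207) and (100,284). I check its tilt and height from these corners.

```bash
python3 - <<'E'
from h import *
S=load("s3")
for p in((85,178),(247,102),(247,207),(100,284)):
    o,d=ray(S,(205+p[0]/3-.3,60+p[1]/3-.3)); print(o+d*(.1935-o[1])/d[1])
E
```

```text
[0.3954 0.1935 0.2807]
[0.5488 0.1935 0.2794]
[0.5442 0.1935 0.1721]
[0.3934 0.1935 0.1716]
```

arm_command(
  commands=[
    [[1,-0.004,0,0.012,0],[1,-0.006,0,0.02,0],[1,-0.01,0,0.03,0],[1,-0.01,0,0.035,0],[1,-0.01,0,0.035,0],[1,-0.01,0,0.035,0],[1,-0.01,0,0.035,0],[1,-0.01,0,0.035,0],[1,-0.01,0,0.035,0],[1,-0.01,0,0.034,0],[1,-0.006,0,0.02,0],[1,-0.005,0,0.016,0],[1,0,0,0,0.063],[1,0,0,0,0.063],[1,0,0,0,0.062],[1,0,0.02,0,0],[1,0,0.03,0,0],[1,0,0.03,0,0],[1,0,0,0,0]],
  ],
)

```text
t: 7.7
position: [0.566, -0.1431, 0.1498]
orientation: [-0.188, -2.118, 2.117]
contact_force: [-1.3, 1.0, -4.1]
gripper_width: 0.098
```

```bash
python3 - <<'E'
from h import *
s=snap("side","s4")["image"];t=snap("top","t4")["image"]
save("c4",np.hstack([crop(s,320,160,130,130,3),crop(t,345,140,90,96,4.427)[:390]]))
E
```

```text
(no output)
```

View pics/c4.png

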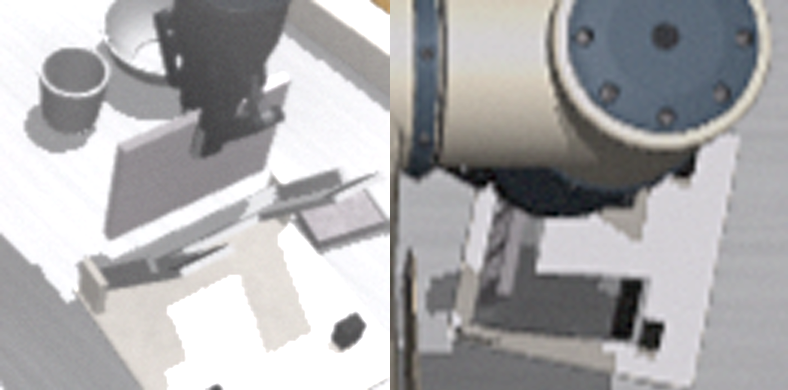

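The board hangs above the flap root, bottom corner at side crop (107,238), yaw matching the hinge. I check the ledge position with a grey profile of the first top picture before lowering.

```bash
python3 - <<'E'
from h import *
T=load("top0"); im=T["image"].astype(np.float32)
xs=np.array([.982,-.187,0]);ys=np.array([.187,.982,0]);H=np.array([.571,-.142,.04])
for z in(.04,.055):
  rows=[]
  for y in np.arange(.03,-.045,-.003):
    v=[]
    for x in np.r_[-.075:.076:.01]:
        p=proj(T,H+xs*x+ys*y+[0,0,z-.04]); v.append(cv2.getRectSubPix(im,(1,1),(float(p[0]),float(p[1])))[0,0])
    rows.append((round(y*1000),np.mean(v).round()))
  print(z,*rows)
E
```

```text
0.04 (30, np.float32(110.0)) (27, np.float32(110.0)) (24, np.float32(110.0)) (21, np.float32(110.0)) (18, np.float32(110.0)) (15, np.float32(102.0)) (12, np.float32(117.0)) (9, np.float32(132.0)) (6, np.float32(133.0)) (3, np.float32(132.0)) (0, np.float32(128.0)) (-3, np.float32(100.0)) (-6, np.float32(90.0)) (-9, np.float32(94.0)) (-12, np.float32(94.0)) (-15, np.float32(93.0)) (-18, np.float32(86.0)) (-21, np.float32(82.0)) (-24, np.float32(80.0)) (-27, np.float32(80.0)) (-30, np.float32(80.0)) (-33, np.float32(81.0)) (-36, np.float32(84.0)) (-39, np.float32(88.0)) (-42, np.float32(98.0))
0.055 (30, np.float32(111.0)) (27, np.float32(110.0)) (24, np.float32(110.0)) (21, np.float32(110.0)) (18, np.float32(108.0)) (15, np.float32(102.0)) (12, np.float32(127.0)) (9, np.float32(133.0)) (6, np.float32(132.0)) (3, np.float32(132.0)) (0, np.float32(114.0)) (-3, np.float32(90.0)) (-6, np.float32(92.0)) (-9, np.float32(94.0)) (-12, np.float32(94.0)) (-15, np.float32(89.0)) (-18, np.float32(83.0)) (-21, np.float32(81.0)) (-24, np.float32(80.0)) (-27, np.float32(80.0)) (-30, np.float32(81.0)) (-33, np.float32(83.0)) (-36, np.float32(87.0)) (-39, np.float32(95.0)) (-42, np.float32(102.0))
```

The profile corrects the hinge. The ledge is the light band and the flap corner lies 16 mm nearer -y than I had it, so the hinge is about (0.569, -0.157) and the flap about 0.98 rad. I shift accordingly and lower.

arm_command(
  commands=[
    [[1,-0.005,0,0.015,0],[1,0,0.01,0,0],[1,0,0.01,0,0],[1,0,0.005,0,0],[1,0,0,0,0],[1,0,0,0,0]],
  ],
)

```text
t: 8.4
position: [0.572, -0.1593, 0.1304]
orientation: [-0.2, -2.123, 2.123]
contact_force: [0.1, 0.3, -2.9]
gripper_width: 0.098
```

arm_command(
  commands=[
    [[1,0,0.002,0,0],[1,0,0.002,0,0],[1,0,0,0,0]],
  ],
)

```text
t: 8.7
position: [0.5718, -0.1592, 0.1261]
orientation: [-0.199, -2.123, 2.123]
contact_force: [0.6, 0.3, -2.4]
gripper_width: 0.098
```

arm_command(
  commands=[
    [[1,0,0.002,0,0],[1,0,0.002,0,0],[1,0,0.001,0,0],[1,0,0,0,0]],
  ],
)

```text
t: 9.1
position: [0.5718, -0.1594, 0.121]
orientation: [-0.199, -2.123, 2.123]
contact_force: [-1.4, -0.8, -3.0]
gripper_width: 0.1
```

arm_command(
  commands=[
    [[1,0,0.002,0,0],[1,0,0,0,0]],
  ],
)

```text
t: 9.3
position: [0.5717, -0.1593, 0.119]
orientation: [-0.199, -2.123, 2.123]
contact_force: [-0.8, -0.2, -3.4]
gripper_width: 0.097
```

```bash
python3 - <<'E'
from h import *
from station import robot
q=robot.sense();print(q["position"],q["contact_force"],q["torque"])
s=snap("side","s5")["image"]
save("c5",crop(s,330,160,130,100,5))
E
```

```text
[ 0.5717 -0.1593  0.119 ] [-0.7784 -0.2174 -3.3659] [-0.0376  0.025  -0.0005]
```

View pics/c5.png

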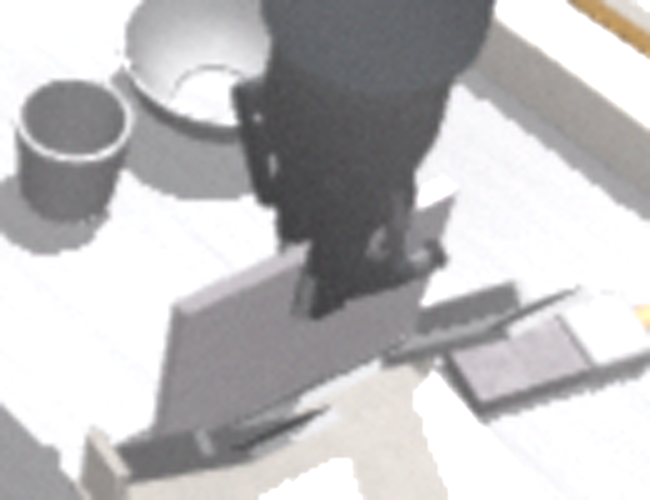

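The board hangs between the two lips (left lip at crop (160,450), right lip at (465,310)) with its lower edge going down behind the flap. There is no contact yet, so I keep lowering in small steps.

arm_command(
  commands=[
    [[1,0,0.002,0,0],[1,0,0.001,0,0],[1,0,0,0,0]],
  ],
)

```text
t: 9.65
position: [0.5718, -0.1593, 0.1161]
orientation: [-0.2, -2.123, 2.123]
contact_force: [0.7, -0.1, -2.5]
gripper_width: 0.1
```

arm_command(
  commands=[
    [[1,0,0.001,0,0],[1,0,0.001,0,0],[1,0,0,0,0]],
  ],
)

```text
t: 9.95
position: [0.5723, -0.159, 0.1147]
orientation: [-0.201, -2.124, 2.123]
contact_force: [0.0, 2.0, 1.1]
gripper_width: 0.099
```

arm_command(
  commands=[
    [[1,0,0.001,0,0],[1,0,0.001,0,0],[1,0,0,0,0]],
  ],
)

```text
t: 10.25
position: [0.5729, -0.1586, 0.1134]
orientation: [-0.203, -2.125, 2.123]
contact_force: [-0.7, 6.2, 5.4]
gripper_width: 0.097
```

Contact: the force is along the flap normal, so the lower edge touches the flap near the ledge. I open part-way and let the board lean over, following the inner finger down onto the flap.

arm_command(
  commands=[
    [[1,0,0,-0.002,0],[0.9,0,0,0,0],[0.85,0,0,0.002,0],[0.8,0,0,0.003,0],[0.75,0,0,0.004,0],[0.7,0,0,0.004,0],[0.65,0,0,0.004,0],[0.6,0,0,0.004,0],[0.6,0,0,0.003,0],[0.6,0,0,0.003,0],[0.6,0,0,0.003,0],[0.6,0,0,0,0]],
  ],
  grip_force=30,
)

```text
t: 11.45
position: [0.5666, -0.1873, 0.1123]
orientation: [-0.2, -2.122, 2.123]
contact_force: [-0.1, -0.1, -0.3]
gripper_width: 0.401
```

```bash
python3 - <<'E'
from h import *
s=snap("side","s6")["image"];t=snap("top","t6")["image"]
save("c6",np.hstack([crop(s,330,160,110,110,3.6),crop(t,345,140,90,90,4.4)]))
E
```

```text
(no output)
```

View pics/c6.png

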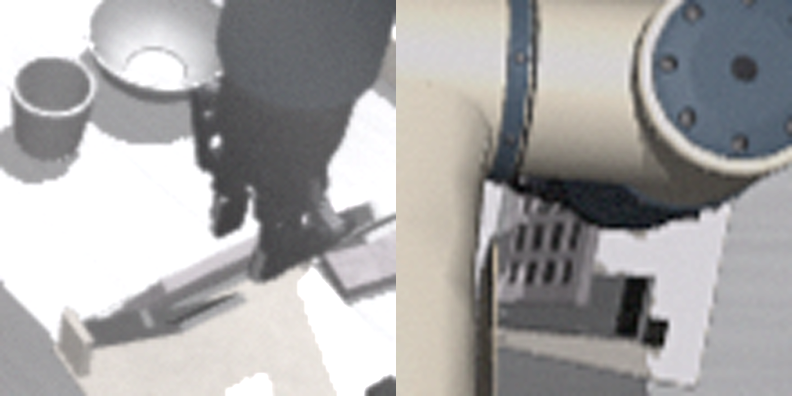

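Pockets are showing up (top crop (540,260)) and the board leans toward the flap, resting on or near it. I continue the same motion, watching the force.

arm_command(
  commands=[
    [[0.6,0,0,0.003,0],[0.6,0,0,0.003,0],[0.6,0,0,0.003,0],[0.6,0,0,0.003,0],[0.6,0,0,0.003,0],[0.6,0,0,0,0]],
  ],
)

```text
t: 12.15
position: [0.5639, -0.2019, 0.1123]
orientation: [-0.201, -2.123, 2.123]
contact_force: [-0.1, 0.3, 0.3]
gripper_width: 0.4
```

arm_command(
  commands=[
    [[0.55,0,0,0.003,0],[0.55,0,0,0.003,0],[0.55,0,0,0.002,0],[0.55,0,0,0,0]],
  ],
)

```text
t: 12.55
position: [0.5623, -0.2097, 0.1123]
orientation: [-0.2, -2.123, 2.123]
contact_force: [0.4, 0.7, 0.3]
gripper_width: 0.451
```

arm_command(
  commands=[
    [[0.55,0,-0.01,0,0],[0.55,0,-0.02,0,0],[0.55,0,-0.03,0,0],[0.55,0,-0.03,0,0],[0.7,0,-0.03,0,0],[1,0.04,0,0,0],[1,0.04,0,0,0],[1,0.04,0,0,0],[1,0.04,0,0,0],[1,0.04,0,0,0],[1,0,0,0,0]],
  ],
)

```text
t: 13.65
position: [0.3624, -0.1717, 0.2339]
orientation: [-0.203, -2.125, 2.124]
contact_force: [0.1, 0.7, 0.1]
gripper_width: 0.002
```

```bash
python3 - <<'E'
from h import *
s=snap("side","s7")["image"];t=snap("top","t7")["image"]
save("c7",np.hstack([crop(s,330,160,130,110,3.0)[:330],crop(t,345,140,90,75,4.4)]),1.3)
E
```

View pics/c7.png

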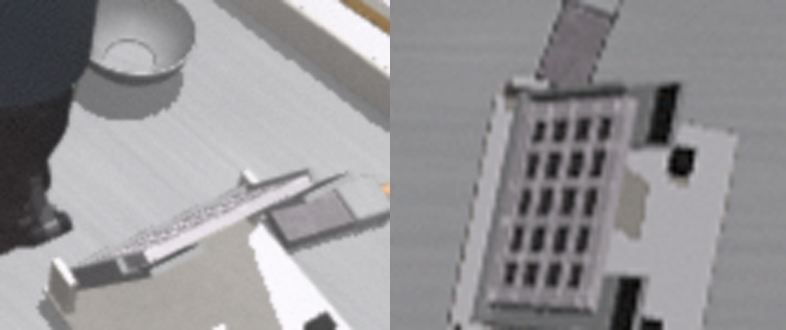

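Picture 10: the board is released on the raised flap with its pockets up, parallel to the hinge, against the ledge and between the lips (top crop: pockets at (560,200), lips at (575,90) and (500,320)). The black -x arm end is at (625,300). Next I move above that arm end.

arm_command(
  commands=[
    [[1,-0.033,0,0.003,0],[1,-0.033,0,0.003,0],[1,-0.033,0,0.003,0],[1,-0.033,0,0.002,0],[1,0,0.02,0,0],[1,0,0.02,0,0],[1,0,0.02,0,0],[1,0,0.006,0,0],[1,0,0,0,0]],
  ],
)

```text
t: 14.65
position: [0.4937, -0.2077, 0.1655]
orientation: [-0.198, -2.122, 2.122]
contact_force: [-0.8, -0.6, 0.2]
gripper_width: -0.001
```

arm_command(
  commands=[
    [[1,0.003,0.004,0,0],[1,0,0.004,0.002,0],[1,0,0.003,0.003,0],[1,0,0.003,0.003,0],[1,0,0.003,0.003,0],[1,0,0.003,0.003,0],[1,0,0,0,0]],
  ],
)

```text
t: 15.35
position: [0.4885, -0.2214, 0.1469]
orientation: [-0.202, -2.123, 2.124]
contact_force: [0.4, 0.6, 1.8]
gripper_width: -0.0
```

arm_command(
  commands=[
    [[1,0,0.004,0.0035,0],[1,0,0.004,0.0035,0],[1,0,0.004,0.0035,0],[1,0,0.004,0.0035,0],[1,0,0.004,0.0035,0],[1,0,0.004,0.0035,0],[1,0,0.003,0.0035,0],[1,0,0.003,0.0035,0]],
  ],
)

```text
t: 16.15
position: [0.4834, -0.2478, 0.1161]
orientation: [-0.202, -2.125, 2.122]
contact_force: [1.9, 4.1, 2.1]
gripper_width: 0.003
```

arm_command(
  commands=[
    [[1,0,0.004,0.0025,0],[1,0,0.004,0.0025,0],[1,0,0.004,0.0025,0],[1,0,0.004,0.0025,0],[1,0,0.004,0.0025,0],[1,0,0.004,0.0025,0],[1,0,0.004,0.0015,0],[1,0,0.004,0.0015,0],[1,0,0.004,0.0015,0],[1,0,0.004,0.0015,0],[1,0,0.004,0.0015,0],[1,0,0.003,0.0015,0],[1,0,0.003,0.0015,0]],
  ],
)

```text
t: 17.45
position: [0.478, -0.2736, 0.0661]
orientation: [-0.2, -2.123, 2.123]
contact_force: [0.3, 3.9, 3.3]
gripper_width: 0.002
```

arm_command(
  commands=[
    [[1,0,0.004,0.001,0],[1,0,0.004,0.001,0],[1,0,0.004,0.001,0],[1,0,0.004,0.001,0],[1,0,0.003,0,0],[1,0,0.002,0,0],[1,0,0.002,0,0],[1,0,0,0,0]],
  ],
)

```text
t: 18.25
position: [0.4772, -0.2776, 0.0431]
orientation: [-0.2, -2.122, 2.123]
contact_force: [0.9, 0.1, 0.3]
gripper_width: -0.002
```

arm_command(
  commands=[
    [[1,0,0.001,0,0],[1,0,0.001,0,0],[1,0,0.001,0,0],[1,0,0.001,0,0],[1,0,0,0,0]],
  ],
)

```text
t: 18.75
position: [0.4772, -0.2776, 0.04]
orientation: [-0.2, -2.122, 2.124]
contact_force: [-1.6, -0.2, 7.0]
gripper_width: 0.006
```

arm_command(
  commands=[
    [[1,0,0.001,0,0],[1,0,0.001,0,0],[1,0,0,0,0]],
  ],
)

```text
t: 19.05
position: [0.4772, -0.2777, 0.0399]
orientation: [-0.2, -2.122, 2.125]
contact_force: [-6.8, 4.3, 21.5]
gripper_width: -0.004
```

The descent stopped at z = 0.040 with the force rising to 21 N, so the flap is on its rests. I lift off, move clear and look.

arm_command(
  commands=[
    [[1,0,-0.005,0,0],[1,0,-0.02,0,0],[1,0,-0.04,0,0],[1,0,-0.04,0,0],[1,0,-0.04,0,0],[1,0.04,-0.02,0,0],[1,0.04,0,0,0],[1,0.04,0,0,0],[1,0.02,0,0,0],[1,0,0,0,0]],
  ],
)

```text
t: 20.05
position: [0.3372, -0.2503, 0.2022]
orientation: [-0.2, -2.124, 2.121]
contact_force: [1.7, 0.9, 0.1]
gripper_width: 0.0
```

```bash
python3 - <<'E'
from h import *
s=snap("side","s8")["image"];t=snap("top","t8")["image"]
save("c8",np.hstack([crop(s,330,190,130,125,3.0)[:330],crop(t,345,140,90,75,4.4)]),1.3)
E
```

```text
(no output)
```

View pics/c8.png

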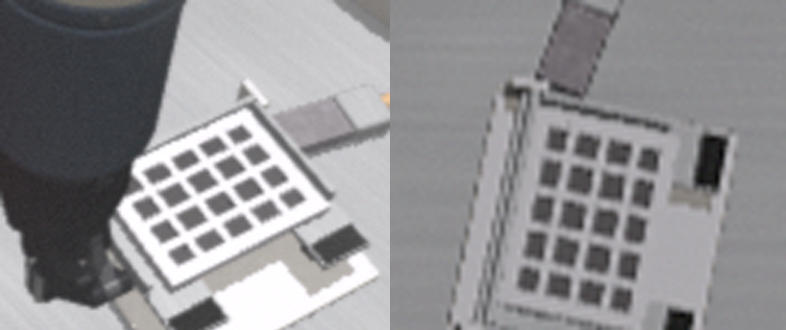

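The flap is flat with the board on it, pockets up, between the lips. I check the gap to the ledge numerically.

```bash
python3 - <<'E'
from h import *
T=load("t8"); im=T["image"].astype(np.float32)
xs=np.array([.982,-.187,0]);ys=np.array([.187,.982,0]);H=np.array([.569,-.157,.049])
def prof(f,u): return [(round(float(v)*1000),int(np.mean([cv2.getRectSubPix(im,(1,1),tuple(map(float,proj(T,H+f(v,w)))))[0,0] for w in u]))) for v in np.asarray(_r)]
_r=np.arange(.026,-.03,-.0015); print("y",*prof(lambda v,w:xs*w+ys*v,np.arange(-.06,.061,.01)))
_r=np.arange(-.126,-.1,.002); print("y far",*prof(lambda v,w:xs*w+ys*v,np.arange(-.03,.031,.01)))
E
```

```text
y (26, 129) (24, 132) (23, 133) (21, 133) (20, 133) (18, 133) (17, 133) (15, 133) (14, 126) (12, 113) (11, 103) (9, 106) (8, 108) (6, 98) (5, 88) (3, 94) (2, 108) (0, 115) (-1, 118) (-3, 122) (-4, 128) (-6, 131) (-7, 132) (-9, 133) (-10, 134) (-12, 133) (-13, 126) (-15, 112) (-16, 98) (-18, 88) (-19, 83) (-21, 81) (-22, 81) (-24, 81) (-25, 80) (-27, 82) (-28, 93) (-30, 111)
y far (-126, 130) (-124, 130) (-122, 130) (-120, 129) (-118, 129) (-116, 129) (-114, 129) (-112, 130) (-110, 132) (-108, 132) (-106, 133) (-104, 132) (-102, 128)
```

```bash
python3 - <<'E'
from h import *
a=load("s8")["image"];b=load("t8")["image"]
save("c9",np.hstack([crop(b,355,150,60,75,7)[:525],crop(a,365,215,60,75,6)[:525].repeat(1,0) if 0 else cv2.resize(crop(a,360,220,60,75,1),(375,525),interpolation=cv2.INTER_CUBIC)]),1.1)
E
```

```text
(no output)
```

View pics/c9.png

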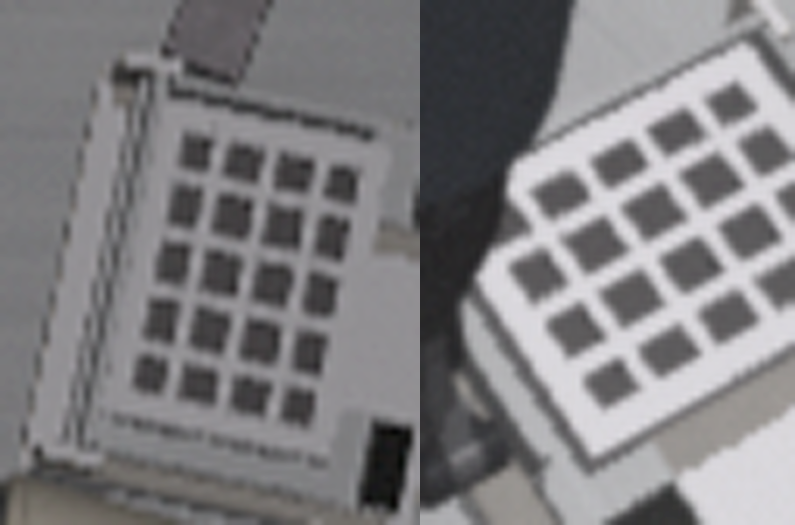

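The pockets are up and the board lies square. But between the ledge (crop (100,300)) and the board there is a thin dark line, perhaps 2–4 mm of gap. I seat it surely by nudging its free long edge towards the ledge with the closed fingers, down in the gap between the arms.

arm_command(
  commands=[
    [[1,-0.02,0,0,0],[1,-0.04,0,0.002,0],[1,-0.04,0,0.002,0],[1,-0.04,0,0.002,0],[1,-0.04,0,0.002,0],[1,-0.03,0,0.002,0],[1,0,0.04,0,0],[1,0,0.04,0,0],[1,0,0.04,0,0],[1,0,0.02,0,0],[1,0,0,0,0]],
  ],
)

```text
t: 21.25
position: [0.5421, -0.299, 0.0571]
orientation: [-0.191, -2.122, 2.116]
contact_force: [-0.1, 0.1, 0.1]
gripper_width: 0.001
```

arm_command(
  commands=[
    [[1,0,0.01,0,0],[1,0,0.01,0,0],[1,0,0.004,0,0],[1,0,0,0,0]],
  ],
)

```text
t: 21.65
position: [0.544, -0.3001, 0.0381]
orientation: [-0.2, -2.123, 2.123]
contact_force: [-0.3, 0.0, 0.5]
gripper_width: -0.003
```

arm_command(
  commands=[
    [[1,0,0,-0.003,0],[1,0,0,-0.003,0],[1,0,0,-0.003,0],[1,0,0,-0.003,0],[1,0,0,0,0]],
  ],
)

```text
t: 22.15
position: [0.5466, -0.2879, 0.0385]
orientation: [-0.2, -2.123, 2.123]
contact_force: [0.3, 0.3, 0.1]
gripper_width: 0.002
```

arm_command(
  commands=[
    [[1,0,0,-0.002,0],[1,0,0,-0.002,0],[1,0,0,0,0]],
  ],
)

```text
t: 22.45
position: [0.5471, -0.2842, 0.0383]
orientation: [-0.2, -2.123, 2.123]
contact_force: [-0.6, -0.3, -0.5]
gripper_width: -0.0
```

arm_command(
  commands=[
    [[1,0,0,-0.002,0],[1,0,0,-0.002,0],[1,0,0,0,0]],
  ],
)

```text
t: 22.75
position: [0.5479, -0.2803, 0.0383]
orientation: [-0.2, -2.123, 2.123]
contact_force: [0.4, 0.5, -1.1]
gripper_width: -0.001
```

arm_command(
  commands=[
    [[1,0,0,-0.001,0],[1,0,0,-0.001,0],[1,0,0,0,0]],
  ],
)

```text
t: 23.05
position: [0.548, -0.2797, 0.0384]
orientation: [-0.199, -2.121, 2.125]
contact_force: [-1.3, -6.4, -1.1]
gripper_width: 0.002
```

arm_command(
  commands=[
    [[1,0,0,-0.001,0],[1,0,0,-0.001,0],[1,0,0,0,0]],
  ],
)

```text
t: 23.35
position: [0.5481, -0.2794, 0.0388]
orientation: [-0.199, -2.118, 2.127]
contact_force: [-1.3, -10.4, -1.5]
gripper_width: -0.0
```

arm_command(
  commands=[
    [[1,0,0,-0.001,0],[1,0,0,-0.001,0],[1,0,0,0,0]],
  ],
)

```text
t: 23.65
position: [0.5481, -0.2792, 0.0392]
orientation: [-0.199, -2.116, 2.13]
contact_force: [-2.6, -15.9, -2.2]
gripper_width: -0.001
```

The finger met firm resistance at once: the push rose to 16 N with no motion, so the board is against the ledge. I back off and retreat.

arm_command(
  commands=[
    [[1,0,0,0.006,0],[1,0,0,0.01,0],[1,0,-0.02,0,0],[1,0,-0.04,0,0],[1,0,-0.04,0,0],[1,0,-0.04,0,0],[1,0.04,0,0,0],[1,0.04,0,0,0],[1,0.04,0,0,0],[1,0.04,0,0,0],[1,0.04,0,0,0],[1,0,0,0,0]],
  ],
)

```text
t: 24.85
position: [0.3457, -0.2519, 0.1787]
orientation: [-0.201, -2.124, 2.121]
contact_force: [0.0, -0.5, 1.3]
gripper_width: -0.004
```

```bash
python3 - <<'E'
from h import *
s=snap("side","s9")["image"];t=snap("top","t9")["image"]
save("c10",np.hstack([crop(s,330,190,130,125,3.0)[:360],crop(t,345,140,90,82,4.4)[:360]]),1.3)
E
python3 - <<'E'
from h import *
for a,b in(("t8","t9"),("top0","t9")):
    A,B=[load(k)["image"].astype(int) for k in(a,b)]
    m=(abs(A-B).max(2)>35).astype(np.uint8); m[:, :60]=0
    n,l,st,ce=cv2.connectedComponentsWithStats(m)
    print(a,[tuple(st[i]) for i in range(1,n) if st[i][4]>12])
# pocket block centre before/after nudge
for k in("t8","t9"):
    T=load(k);g=T["image"].max(2); r=g[164:215,368:408]; n,l,st,ce=cv2.connectedComponentsWithStats((r<95).astype(np.uint8))
    c=[ce[i]+[368,164] for i in range(1,n) if 8<st[i][4]<60]; p=onz(T,np.mean(c,0),.049)-[.569,-.157,0]
    print(k,len(c),np.mean(c,0),"x_s",p@[.982,-.187,0],"y_s",p@[.187,.982,0])
E
```

```text
t8 [(np.int32(342), np.int32(214), np.int32(17), np.int32(54), np.int32(171)), (np.int32(412), np.int32(229), np.int32(11), np.int32(7), np.int32(31)), (np.int32(397), np.int32(236), np.int32(21), np.int32(60), np.int32(214)), (np.int32(413), np.int32(237), np.int32(13), np.int32(41), np.int32(155)), (np.int32(447), np.int32(242), np.int32(6), np.int32(4), np.int32(13)), (np.int32(435), np.int32(243), np.int32(55), np.int32(48), np.int32(512)), (np.int32(351), np.int32(257), np.int32(7), np.int32(7), np.int32(18)), (np.int32(420), np.int32(261), np.int32(80), np.int32(41), np.int32(558)), (np.int32(471), np.int32(269), np.int32(5), np.int32(6), np.int32(15)), (np.int32(344), np.int32(271), np.int32(8), np.int32(13), np.int32(23)), (np.int32(404), np.int32(281), np.int32(10), np.int32(5), np.int32(25)), (np.int32(341), np.int32(291), np.int32(5), np.int32(12), np.int32(25)), (np.int32(420), np.int32(292), np.int32(4), np.int32(9), np.int32(14)), (np.int32(336), np.int32(302), np.int32(5), np.int32(19), np.int32(19)), (np.int32(391), np.int32(303), np.int32(8), np.int32(24), np.int32(5
[... 1308 characters left out ...]
np.int32(3), np.int32(36)), (np.int32(246), np.int32(244), np.int32(9), np.int32(5), np.int32(26)), (np.int32(60), np.int32(287), np.int32(74), np.int32(63), np.int32(2446)), (np.int32(134), np.int32(303), np.int32(3), np.int32(13), np.int32(30)), (np.int32(141), np.int32(302), np.int32(106), np.int32(98), np.int32(3841)), (np.int32(248), np.int32(340), np.int32(57), np.int32(60), np.int32(2136)), (np.int32(325), np.int32(371), np.int32(18), np.int32(29), np.int32(341)), (np.int32(378), np.int32(387), np.int32(4), np.int32(13), np.int32(15))]
t8 23 [388.4567 188.0162] x_s 0.007813406162685114 y_s -0.05188920411353986
t9 23 [388.4768 187.9771] x_s 0.007953441294322976 y_s -0.05192866386211556
```

```bash
python3 -c "
from station import finish_job; print(finish_job())"
```

```text
the job is handed in; nothing more can be done
None
```

I took the board out of the rack, set it on the raised flap with its pockets showing and let go. Then I pressed the flap down flat and handed the job in. The last move ended at about 25 s of the 53 s allowed.

**How:** the tool can only turn about the vertical. So I brought the board upright in the rack, carried it vertical to the stand, and leaned it the other way onto the flap. I then pressed the -x arm end down.

**What the last checks showed:**
- **Flap:** it stopped at 0.040 m above the table with the press force at 21 N, so it is flat on its rests.
- **Board:** the last picture I viewed shows it lying square, pockets up and between the lips. I saw a possible 2–4 mm gap at the ledge, so I pushed the free edge towards the ledge. The push met firm resistance (16 N), and the pocket pattern shifted less than 0.1 mm between the pictures before and after, so the board was already against the ledge.
- **Other things:** comparing the first and last top views, I saw no sign that anything else had moved. The arm and its shadow make the area near the spatula less certain.

**What disagreed or failed:**
- My first hinge estimate was 16 mm off; I corrected it before placing the board.
- The pocket-centre measurement gave a sideways offset of about 8 mm, with 23 spots found instead of 20. I took that number as unreliable, because the tool position gave about 3 mm. Either is within the 10 mm of side clearance.
- I could not view the picture taken after that push because the 12-picture limit was reached, so the final check was numbers only.

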